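Cactus cutting held over the pot in tongs

ROBOT

A 6-joint arm with a two-finger parallel gripper is mounted at the origin on the work surface. World frame = base frame: x ahead of the robot, y to its left, z up, the work surface at z = 0. Lengths are in m, angles in rad, forces in N, time in s.
With the tool pointing down it reaches from about 0.15 to 0.775 m from the base axis. Payload 6.1 kg.
Tool frame: the origin (TCP) lies on the front face of the gripper's body, between the roots of the fingers; the fingertips stand 73 mm ahead of it and the grasp point (between the pads) lies 54 mm ahead of it (env.tip_reach is the distance from the TCP to the fingertips, in m); z points along the fingers, y is the line along which they close (so a half turn about z gives the same grasp; the last joint's range is limited). The gripper opens to 85 mm and grips with 20 to 120 N. Pads are 22 mm wide; open, the fingers measure 114 mm over their backs; the gripper's body (76 mm by 85 mm) begins 54 mm behind the grasp point. The pads swing forward as they close: fully open they stand 13 mm farther back than shut.
Start: joints at [-1.281, 0.126, -0.04, 1.405, 0, 1.571], TCP at [0.15, -0.503, 0.304] pointing down, gripper open.
Joint ranges: [-2.72, 2.72], [-0.95, 1.95], [-1.27, 1.35], [-1.78, 2.02], [-1.46, 1.47], [-3.14, 3.14]. Speed limits (rad/s): [2.39, 2.39, 3.01, 3.14, 3.14, 3.14].

INTERFACE

Orientations are given as a unit quaternion [w, x, y, z].
In Python, from bench import env gives the robot as it stands.
- The arm moves only by the shell command python3 -m crank 'ROWS' [OPENING] [FORCE]. ROWS is JSON, a list of rows, each a list of 4 numbers: the shift along the tool's x, y, z in m, then the turn about the tool's z in degrees. In form: [[x, y, z, spin], ...]. A call has 1 to 5 rows; each row is the pose to reach, as a shift and turn from the pose commanded when the call began, along the tool's axes at that moment; what a row does not reach only later rows make up. A row lasts 1/12 s, in which the tool goes at most 41.7 mm and 7.16 degrees, less where a joint would pass 70% of its speed; a pose out of reach is approached as far as the arm can. A call with a gripper value outside its range is refused whole. OPENING is the opening, from -1 (shut) to 1 (fully open), set as the call begins (- or left out, the last holds). The fingers move at their own pace and stop on an object; FORCE is the grip in N (left out, the last holds). Time passes only in rows, so rows that repeat a pose let the fingers close. It gives the time, the measured TCP pose, the force, the opening and the grip force at its end, in the units of the state.
- env.read_state(): the state, without advancing time (a new reading comes with each control period).
- env.grab_frame(name): name is "scene" or "top"; returns the picture (400x640x3 uint8, blue, green, red); there is no depth.
- env.camera_info(name): a dict with "intrinsics" (3x3 intrinsics, pixels), "R" (3x3) and "t" (3): a world point X has camera coordinates R X + t. Camera axes: x right, y down, z forward; pixel columns grow to the right and rows downward; lengths in m; the calibration is good to about 2 mm. A picture is of the moment at which its call begins. camera_info takes no time and is no camera call.
- env.hand_in(): hands the job in; it is judged then, once.
The state is a dict: "t": time; "joint_pos": joint angles; "qvel": joint speeds; "effort": joint torques, N m; "tcp_pos": TCP position; "tcp_rot": TCP orientation; "ft_force": force on the tool from outside, world axes, zero at the start; "ft_torque": the same for the moment, N m; "grip_width": opening from 0.0 (shut) to 1.0 (fully open); "finger_force": force on a finger pad.
Only numpy, scipy, OpenCV 4.12 (cv2) and the standard library are available. Lean on these libraries where they do the work, as an engineer would, in place of code of your own. Each camera call takes 0.05 s, during which the arm holds its last target. There are 200 camera calls.

TASK

Pick up the sprung tongs by the middle of their arms, close their padded heads on the spiny yellow cactus cutting, firmly but without crushing it, and lift it off the drying board, never touching the cutting with the robot itself. Carry it in the tongs to the red pot and finish while holding it there: upright, still, centred over the pot's mouth with its foot about 3 cm above the rim, the squeezed tongs carried by the gripper alone and nothing put down or let go. Leave the pot, the green cutting, the jar, the scoop and the spring clip where they are.

Things in the scene. Friction and masses are not known exactly. Their poses are not given: they have to be found in the camera images.
- tongs_grip (a point): Where to grip the steel tongs (245 mm long plus pull ring, 102 g), which lie on the tray with their arms side by side: on the mid-plane, 115 mm ahead of the hinge pin, near the centre of mass, 15 mm above the underside. x towards the heads, y to the left arm, z up. Arms here span 4 to 27 mm above the underside; width over both 60 mm open, about 45 mm holding a cutting, 28 mm shut.
- tongs_tip (a point): Mid-point between the tongs' teal silicone heads, 111 mm ahead of tongs_grip, same height and axes. Heads: shallow V cups facing each other, 30 mm tall (centred on this point), 35 mm long, 8 mm thick; clear gap 68 mm (60 mm at the wing tips) sprung open, about 82 mm over the outside. Squeezing 6 mm off the width at tongs_grip closes the gap by 12 mm.
- tongs_left (a joint): Closing angle of the left arm (rad): 0 sprung fully open, 0.145 shut, about 0.065 on a cutting. The right arm follows alike, so the mid-plane stays put. A spring opens the arms: at the grip panels each side needs 5 N to start closing and 8 N on a cutting, so the tongs stay in the gripper when squeezed just a little, to about 54 mm, with the heads still wide enough apart for a cutting.
- yellow_cutting_mid (a point): Yellow ball-cactus cutting with pale spines, about 45 g, standing on the drying board: round, 42 mm tall, barrel 38 mm across from 12 to 41 mm above its foot, on a foot 26 mm across. Point on its axis 26 mm above the foot, the height to pinch; z up its axis. It is crushed if a head presses with over 45 N, which takes some 95 N at the grip panels; 25 N there holds it well.
- green_cutting_mid (a point): Green ball-cactus cutting of the same shape and size, 80 to 84 mm from the yellow one on the same board (point 26 mm above its foot). To be left alone.
- board: Fixed wooden drying board, 90 mm (x) by 150 mm (y), 20 mm thick, the cuttings standing 40 mm either side of its middle along y. Origin at the middle of its underside on the tray.
- pot_rim (a point): Red glazed ceramic pot, loose, upright on the tray, empty, 105 mm tall, 120 mm across outside at the rim and 108 mm inside. Point at the centre of its mouth, level with the rim.
- jar_mid (a point): Glass jar with brass lid, 68 mm across, 100 mm tall, standing; point at its centre. To be left alone.
- scoop_mid (a point): Green plastic scoop, 210 mm long, 60 mm wide, 35 mm tall; point in its middle 17 mm up. To be left alone.
- clip_mid (a point): Orange spring clip, 80 mm long, 35 mm wide, 22 mm tall; point in its middle. To be left alone.
- cart: Fixed grey plastic utility cart; origin at the middle of the top tray's floor, z = 0, level with the bench. The tray is 476 mm (x) by 856 mm (y) inside with lips 38 mm tall; a bamboo stake lies fixed along the far lip.
Not all that is in view belongs to the job. There is more than one size of the part that bears yellow_cutting_mid; the job needs the smaller. There is more than one size of the part that bears pot_rim; the job needs the smaller.

How it is judged:
By the outcome, as a careful person would: the job done as asked, in the order asked, and still so for the second after the job is handed in, while the arm keeps its last pose, push and grip.
It also fails if it takes over 48 s, if anything falls off the work surface, if the arm or the gripper's body presses on something with over 40 N, if the wrist force passes 120 N, or if a joint passes its speed limit or range.

## Working session

There is one attempt and no reset: what is moved stays moved. The work goes in short steps, Python scripts to look and compute and a shell command to move; the robot and the scene stay as the last step left them, time stands still between calls to the robot, and variables do not carry over. Pictures are saved under pics/ and viewed, at most 10 in all, crops included, and the job is handed in when it is done.

```bash
mkdir -p pics; python3 - <<'E'
from bench import env
import cv2,numpy as np
for n in("scene","top"):
    cv2.imwrite(f"pics/{n}0.png",env.grab_frame(n))
    c=env.camera_info(n);print(n,np.round(c["intrinsics"],1).tolist(),np.round(c["R"],3).tolist(),np.round(c["t"],3).tolist(), np.round(-np.array(c["R"]).T@c["t"],3))
s=env.read_state();print({k:np.round(v,3).tolist() for k,v in s.items()})
E
```

```text
scene [[415.0, 0.0, 322.2], [0.0, 415.0, 198.5], [0.0, 0.0, 1.0]] [[-0.623, 0.782, 0.017], [0.518, 0.428, -0.741], [-0.586, -0.452, -0.672]] [0.33, -0.164, 1.472] [1.153 0.478 0.862]
top [[379.9, 0.0, 318.3], [0.0, 379.9, 200.0], [0.0, 0.0, 1.0]] [[-0.006, -1.0, -0.026], [-0.998, 0.008, -0.066], [0.066, 0.025, -0.997]] [-0.01, 0.497, 1.32] [ 0.408 -0.047  1.35 ]
{'t': 0.1, 'joint_pos': [-1.281, 0.126, -0.04, 1.405, 0.0, 1.571], 'qvel': [-0.001, 0.001, 0.002, 0.001, -0.0, 0.001], 'effort': [0.004, -43.69, 35.361, 0.014, 0.0, 0.0], 'tcp_pos': [0.15, -0.503, 0.303], 'tcp_rot': [-0.001, 0.99, 0.144, -0.0], 'ft_force': [-0.48, -0.321, -0.308], 'ft_torque': [0.054, 0.042, -0.025], 'finger_force': 0.0, 'grip_width': 1.002}
```

View pics/scene0.png

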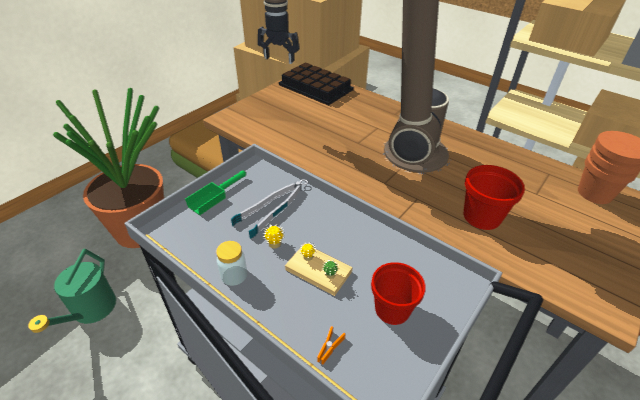

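View pics/top0.png

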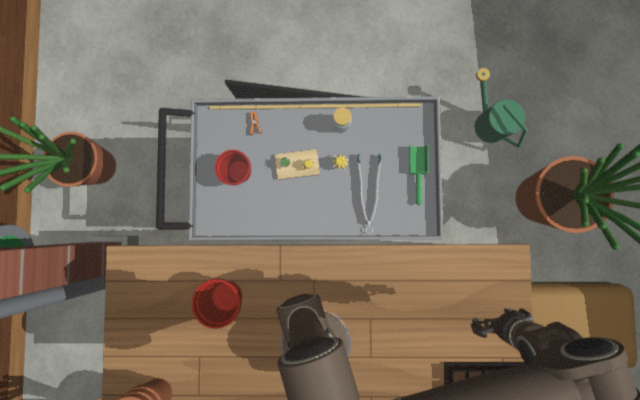

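The top view shows two yellow cacti, at (308,164) on the board and (341,161) on the tray. It also shows two red pots, at (233,167) on the tray and (217,303) on the bench. The tongs run from the hinge at about (367,228) to the heads at (361,158) and (379,158). Next I'll measure the sizes and check an enlarged crop.

```bash
cat > h.py <<'E'
import cv2,numpy as np
from bench import env
def plane(n,uv,z):
    c=env.camera_info(n);R=np.array(c["R"]);t=np.array(c["t"]);K=np.array(c["intrinsics"])
    o=-R.T@t;uv=np.atleast_2d(uv).astype(float)
    d=(np.linalg.inv(K)@np.c_[uv,np.ones(len(uv))].T).T@R
    return o+d*((z-o[2])/d[:,2])[:,None]
def proj(n,X):
    c=env.camera_info(n);p=(np.array(c["R"])@np.atleast_2d(X).T).T+c["t"];p=p@np.array(c["intrinsics"]).T
    return p[:,:2]/p[:,2:]
def blobs(im,lo,hi,amin=20):
    m=cv2.inRange(cv2.cvtColor(im,cv2.COLOR_BGR2HSV),lo,hi)
    n,l,s,c=cv2.connectedComponentsWithStats(m)
    return [(s[i].tolist(),c[i].round(1).tolist()) for i in range(1,n) if s[i][4]>=amin],m
E
python3 - <<'E'
from h import *
top=cv2.imread("pics/top0.png");sc=cv2.imread("pics/scene0.png")
for nm,im in(("top",top),("scene",sc)):
    print(nm)
    for k,lo,hi,a in(("yellow",(24,140,120),(34,255,255),15),("red",(0,200,60),(5,255,255),150),("teal",(82,60,30),(100,255,190),6),("green",(50,100,40),(80,255,255),20),("orange",(6,190,150),(16,255,255),20)):
        print(k,blobs(im,lo,hi,a)[0][:9])
a=cv2.resize(top[90:250,190:440],None,fx=3.2,fy=3.2,interpolation=cv2.INTER_CUBIC)
cv2.imwrite("pics/top_crop.png",a)
b=cv2.resize(sc[170:330,220:440],None,fx=3.5,fy=3.5,interpolation=cv2.INTER_CUBIC)
cv2.imwrite("pics/sc_crop.png",b)
E
```

```text
top
yellow [([336, 157, 9, 8, 53], [340.4, 160.6]), ([305, 161, 6, 6, 28], [307.5, 163.6])]
red []
teal [([379, 155, 2, 7, 7], [379.7, 158.0])]
green [([0, 117, 76, 75, 1533], [36.3, 158.9]), ([0, 128, 8, 6, 21], [3.4, 130.4]), ([9, 132, 29, 15, 56], [22.7, 138.8]), ([573, 144, 67, 105, 2417], [607.8, 193.4]), ([410, 147, 18, 57, 518], [417.4, 166.9]), ([621, 201, 19, 7, 46], [629.7, 203.8]), ([0, 236, 24, 11, 207], [10.3, 241.3])]
orange []
scene
yellow [([265, 226, 18, 19, 226], [273.4, 234.5]), ([217, 241, 23, 18, 331], [228.1, 249.6]), ([301, 244, 14, 14, 137], [307.3, 250.1]), ([237, 306, 17, 14, 17], [245.0, 312.6]), ([29, 315, 18, 15, 164], [37.3, 322.0]), ([261, 325, 18, 15, 19], [269.5, 332.0]), ([280, 340, 30, 25, 39], [295.3, 352.5]), ([312, 366, 43, 34, 61], [333.4, 382.8])]
red [([464, 165, 61, 65, 2940], [490.2, 195.2]), ([372, 263, 53, 62, 2476], [396.3, 291.4])]
teal [([273, 202, 15, 15, 68], [280.0, 208.9]), ([231, 213, 11, 13, 91], [235.8, 218.8]), ([249, 224, 9, 15, 82], [253.1, 231.6])]
green [([53, 88, 105, 100, 3035], [111.4, 139.9]), ([185, 170, 61, 45, 949], [210.3, 194.4]), ([48, 249, 67, 76, 2929], [84.0, 291.5]), ([324, 261, 13, 14, 115], [329.8, 267.5])]
orange [([318, 333, 27, 31, 121], [330.3, 348.3])]
```

View pics/top_crop.png

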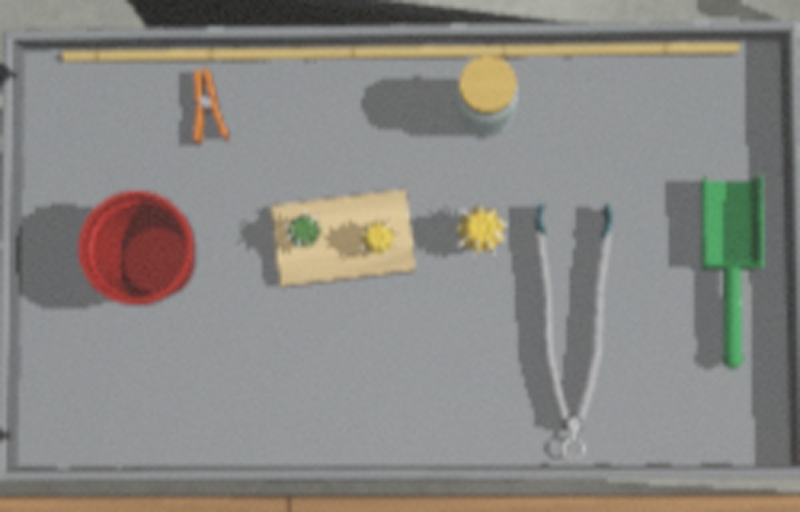

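View pics/sc_crop.png

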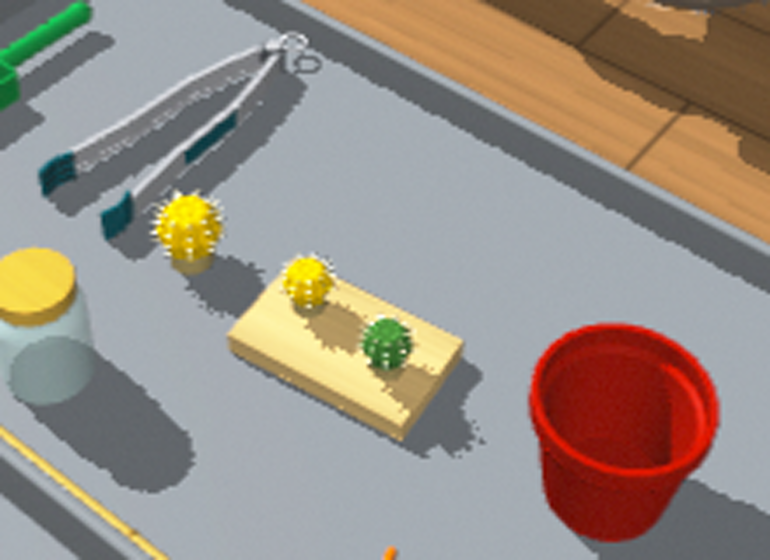

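The crops confirm the small yellow cutting is on the board at top (308,164), beside the green one at (285,162). The decoy on the tray at (341,161) is clearly bigger. Now I'll measure the positions and compare the pot sizes.

```bash
python3 - <<'E'
from h import *
print("tip",env.tip_reach)
top=cv2.imread("pics/top0.png");sc=cv2.imread("pics/scene0.png")
# pots
hsv=cv2.cvtColor(top,cv2.COLOR_BGR2HSV)
for lo,hi in(((0,150,40),(8,255,255)),):
    m=cv2.inRange(hsv,lo,hi)|cv2.inRange(hsv,(172,150,40),(180,255,255))
    m=cv2.morphologyEx(m,cv2.MORPH_CLOSE,np.ones((3,3)))
    for c in cv2.findContours(m,0,2)[0]:
        if cv2.contourArea(c)<300: continue
        x,y,w,h=cv2.boundingRect(c); (u,v),r=cv2.minEnclosingCircle(c)
        e=cv2.fitEllipse(cv2.convexHull(c)); p=plane("top",e[0],.105)[0]
        print("pot box",x,y,w,h,"ell",np.round(e[0]+e[1],1),"at",p.round(3),"diam",np.round(np.array(e[1])/379.9*(1.35-.105),3))
# yellow/green
for n,im in(("top",top),("scene",sc)):
  for k,lo,hi in(("y",(22,110,90),(36,255,255)),("g",(45,70,30),(85,255,255))):
    for s,c in blobs(im,lo,hi,20)[0]:
        p=plane(n,c,.046)[0]
        if .4<p[0]<.75 and -.3<p[1]<.2: print(n,k,s,c,"z.046:",p.round(3),"z.03",plane(n,c,.03)[0].round(3))
# teal heads, steel
for s,c in blobs(top,(80,40,20),(105,255,200),5)[0]:
    if 340<c[0]<400: print("teal top",s,c,plane("top",c,.03)[0].round(3),plane("top",c,.015)[0].round(3))
for s,c in blobs(sc,(82,60,30),(100,255,190),20)[0]: print("teal sc",s,c,plane("scene",c,.015)[0].round(3))
# bright steel rows in top
g=cv2.cvtColor(top,cv2.COLOR_BGR2GRAY)
for v in range(164,236,6):
    r=g[v,345:395].astype(int); i=np.where(r>165)[0]+345
    print(v,i.tolist(), "med",int(np.median(r)))
E
```

```text
tip 0.0726
pot box 191 279 51 50 ell [216.1 302.6  48.6  52. ] at [0.16  0.318 0.105] diam [0.159 0.171]
pot box 215 150 35 34 ell [232.1 167.2  33.4  34.8] at [0.603 0.27  0.105] diam [0.109 0.114]
top y [334, 156, 13, 12, 98] [340.0, 161.2] z.046: [ 0.629 -0.09   0.046] z.03 [ 0.632 -0.091  0.03 ]
top y [303, 160, 10, 9, 63] [307.9, 164.0] z.046: [0.62  0.021 0.046] z.03 [0.623 0.022 0.03 ]
top g [282, 158, 7, 7, 39] [284.8, 161.2] z.046: [0.631 0.101 0.046] z.03 [0.634 0.103 0.03 ]
scene y [264, 226, 19, 22, 275] [273.5, 235.6] z.046: [ 0.638 -0.08   0.046] z.03 [ 0.628 -0.091  0.03 ]
scene y [216, 241, 25, 22, 396] [228.4, 250.6] z.046: [ 0.749 -0.133  0.046] z.03 [ 0.741 -0.145  0.03 ]
scene y [300, 244, 15, 17, 169] [307.4, 251.2] z.046: [0.623 0.025 0.046] z.03 [0.612 0.016 0.03 ]
scene g [323, 261, 14, 14, 140] [329.8, 267.5] z.046: [0.628 0.101 0.046] z.03 [0.618 0.094 0.03 ]
teal top [358, 154, 2, 9, 15] [358.5, 157.8] [ 0.643 -0.156  0.03 ] [ 0.646 -0.157  0.015]
teal top [379, 154, 2, 9, 17] [379.5, 157.8] [ 0.642 -0.229  0.03 ] [ 0.645 -0.231  0.015]
teal sc [273, 202, 15, 15, 68] [280.0, 208.9] [ 0.529 -0.16   0.015]
teal sc [231, 213, 11, 13, 91] [235.8, 218.8] [ 0.64  -0.229  0.015]
teal sc [249, 224, 9, 15, 82] [253.1, 231.6] [ 0.644 -0.155  0.015]
164 [345, 346, 347, 359, 380] med 149
170 [360, 379] med 150
176 [360, 361, 378] med 150
182 [361, 377] med 150
188 [361, 362, 377] med 150
194 [361, 362, 377] med 150
200 [362, 376, 377] med 150
206 [363, 375, 376] med 150
212 [364, 374] med 151
218 [366, 372] med 151
224 [369, 370] med 151
230 [366, 372] med 152
```

The tray pot's rim is about 114 mm across against more than 160 mm for the bench pot, so the tray pot at (232,167) is the smaller one. Key positions:
- **tongs_grip:** about (0.532, -0.193), yaw about 0
- **Yellow cutting:** about (0.621, 0.023)
- **Pot:** about (0.603, 0.270)

Now I'll move over the tongs.

```bash
python3 -m crank '[[0.04,-0.016,0.004,6],[0.08,-0.032,0.008,12],[0.12,-0.048,0.012,16.6],[0.155,-0.063,0.016,16.6],[0.19,-0.08,0.02,16.6]]' 1 20
```

```text
t: 0.52
tcp_pos: [0.3103, -0.3708, 0.2834]
tcp_rot: [-0.0, 1.0, -0.0, -0.0]
ft_force: [0.4, -0.1, 0.7]
grip_width: 1.0
finger_force: 0.0
```

```bash
python3 -m crank '[[0.03,-0.024,0.01,0],[0.06,-0.048,0.02,0],[0.09,-0.072,0.03,0],[0.12,-0.096,0.04,0],[0.15,-0.12,0.05,0]]' >/dev/null; python3 -m crank '[[0.025,-0.02,0.02,0],[0.05,-0.04,0.04,0],[0.072,-0.058,0.06,0],[0.072,-0.058,0.07,0],[0.072,-0.058,0.07,0]]'
python3 - <<'E'
from h import *
s=env.grab_frame("scene");t=env.grab_frame("top");p=np.array(env.read_state()["tcp_pos"]);print(p)
for d in(.054,.06,.0726): 
  q=[p+[0,y,-d] for y in(-.05,0,.05)];print(d,proj("scene",q).round(1).tolist(),proj("top",q).round(1).tolist())
a=cv2.resize(s[130:270,190:350],None,fx=3.6,fy=3.6,interpolation=cv2.INTER_CUBIC)
cv2.imwrite("pics/s1.png",a)
for n,X in(("scene",[.532,-.193,.027]),("top",[.532,-.193,.027])):print(proj(n,X))
E
```

```text
t: 1.35
tcp_pos: [0.5305, -0.1925, 0.1604]
tcp_rot: [-0.001, 1.0, 0.001, -0.003]
ft_force: [-0.5, 0.2, 0.5]
grip_width: 0.999
finger_force: 0.0
[ 0.53053269 -0.19421899  0.16356867]
0.054 [[256.4, 172.6], [269.0, 179.7], [282.0, 187.0]] [[388.1, 187.3], [372.7, 187.4], [357.4, 187.6]]
0.06 [[256.6, 174.2], [269.1, 181.3], [282.1, 188.6]] [[387.8, 187.5], [372.5, 187.6], [357.3, 187.7]]
0.0726 [[257.0, 177.6], [269.4, 184.7], [282.4, 192.0]] [[387.2, 187.9], [372.1, 188.0], [357.0, 188.1]]
[[270.88467441 201.57029784]]
[[369.60231933 189.37041209]]
```

View pics/s1.png

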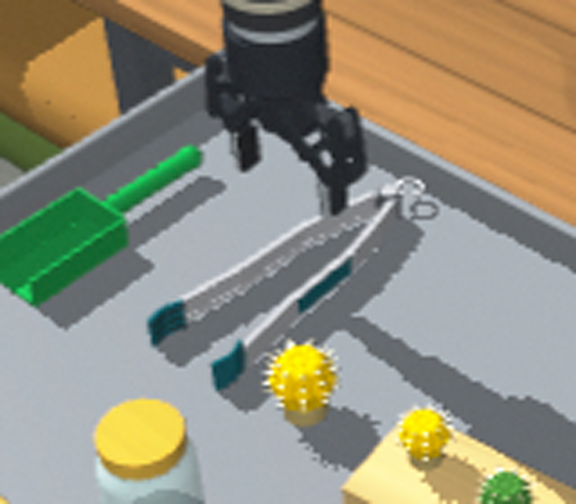

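The fingers straddle the tongs: their tips are at full-frame (259,176) and (283,188), with the arms between them. The open tips reach about 61 mm below the TCP, so I'll go down to z ≈ 0.070 and squeeze lightly.

```bash
python3 -m crank '[[0.001,0,0.03,0],[0.001,0,0.06,0],[0.001,0,0.08,0],[0.001,0,0.089,0],[0.001,0,0.091,0]]'; python3 -m crank '[[0,0,0,0],[0,0,0,0],[0,0,0,0],[0,0,0,0],[0,0,0,0]]' 0.26 25;  python3 -m crank '[[0,0,0,0],[0,0,0,0],[0,0,0,0],[0,0,0,0],[0,0,0,0]]'
```

```text
t: 1.87
tcp_pos: [0.531, -0.1949, 0.0723]
tcp_rot: [-0.0, 1.0, -0.001, -0.001]
ft_force: [-0.2, -0.1, -0.4]
grip_width: 0.995
finger_force: 0.0
t: 2.28
tcp_pos: [0.5338, -0.1945, 0.0762]
tcp_rot: [0.001, 1.0, 0.0, 0.002]
ft_force: [-1.7, 1.8, 7.8]
grip_width: 0.632
finger_force: 9.2
t: 2.7
tcp_pos: [0.5338, -0.1945, 0.0762]
tcp_rot: [0.001, 1.0, 0.0, 0.002]
ft_force: [-1.2, 1.5, 8.2]
grip_width: 0.636
finger_force: 9.1
```

```bash
python3 -m crank '[[0,0,-0.003,0],[0,0,-0.008,0],[0,0,-0.018,0],[0,0,-0.03,0],[0,0,-0.045,0]]';python3 -m crank '[[0,0,-0.012,0],[0,0,-0.02,0],[0,0,-0.025,0],[0,0,-0.025,0],[0,0,-0.025,0]]'
python3 - <<'E'
from h import *
s=env.grab_frame("scene");t=env.grab_frame("top");print(env.read_state()["tcp_pos"],env.read_state()["grip_width"])
a=cv2.resize(s[140:300,190:350],None,fx=3.5,fy=3.5,interpolation=cv2.INTER_CUBIC)
b=cv2.resize(t[120:260,340:400],None,fx=4,fy=4,interpolation=cv2.INTER_CUBIC)
cv2.imwrite("pics/s2.png",np.hstack([a,b]))
for n,im in(("top",t),("scene",s)):
  for st,c in blobs(im,(80,40,20),(105,255,200),5)[0]:
    p=plane(n,c,.06)[0]
    if .45<p[0]<.75 and -.3<p[1]<-.1: print(n,st,c,p.round(3))
E
```

```text
t: 3.12
tcp_pos: [0.5319, -0.1941, 0.1187]
tcp_rot: [-0.0, 1.0, 0.0, -0.0]
ft_force: [0.4, -0.0, -1.5]
grip_width: 0.637
finger_force: 6.4
t: 3.53
tcp_pos: [0.5322, -0.1941, 0.1429]
tcp_rot: [0.0, 1.0, 0.0, 0.0]
ft_force: [-0.4, -0.3, -1.4]
grip_width: 0.634
finger_force: 6.4
[ 0.53183009 -0.19397928  0.14213265] 0.6285221175772685
top [363, 151, 3, 9, 14] [364.0, 154.9] [ 0.647 -0.172  0.06 ]
scene [257, 170, 7, 5, 14] [260.5, 172.0] [ 0.479 -0.284  0.06 ]
scene [270, 174, 3, 5, 6] [270.8, 176.2] [ 0.474 -0.246  0.06 ]
scene [280, 180, 6, 11, 29] [282.6, 185.6] [ 0.484 -0.188  0.06 ]
scene [276, 183, 3, 4, 6] [276.8, 184.5] [ 0.491 -0.205  0.06 ]
scene [269, 192, 6, 7, 29] [271.4, 194.8] [ 0.535 -0.185  0.06 ]
scene [228, 196, 12, 14, 105] [233.6, 202.1] [ 0.625 -0.246  0.06 ]
scene [242, 205, 11, 14, 97] [247.4, 212.2] [ 0.629 -0.186  0.06 ]
```

View pics/s2.png

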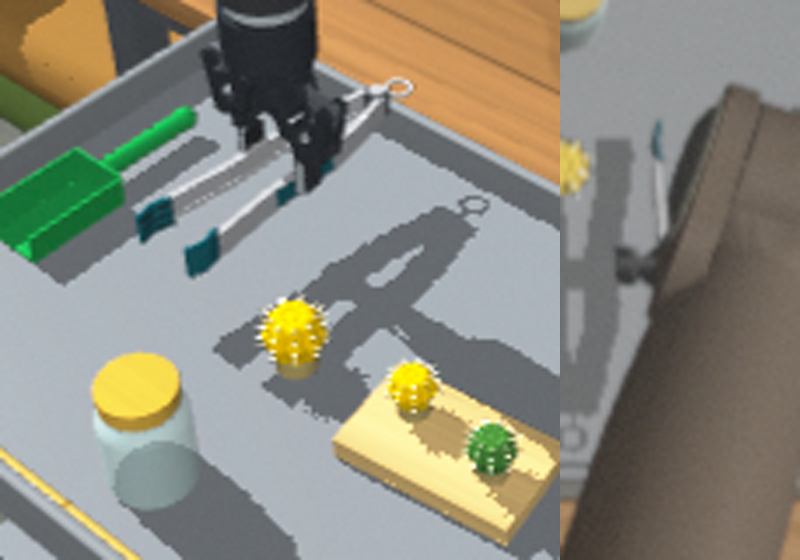

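The tongs are held and roughly level, with the heads at scene (233.6,202) and (247.4,212), turned by about -4°. I'll raise them, cross over the big decoy to above the cutting, and look again.

```bash
python3 -m crank '[[0,0,-0.01,0],[0,0,-0.025,0],[0,-0.01,-0.038,0],[0,-0.025,-0.04,0],[-0.003,-0.045,-0.04,0]]' >/dev/null;python3 -m crank '[[-0.003,-0.022,0,0],[-0.006,-0.045,0,0],[-0.009,-0.068,0,0],[-0.012,-0.09,0,0],[-0.015,-0.11,0,0]]' >/dev/null; python3 -m crank '[[-0.001,-0.02,0,0],[-0.002,-0.04,0,0],[-0.003,-0.058,0,0],[-0.003,-0.069,0,0],[-0.003,-0.071,0,0]]' >/dev/null;python3 -m crank '[[0,0,0,0],[0,0,0,0]]'
cat > look.py <<'E'
from h import *
import sys
s=env.grab_frame("scene");t=env.grab_frame("top");st=env.read_state();p=st["tcp_pos"];print(p,st["grip_width"])
z=p[2]-.0612
for n,im in(("top",t),("scene",s)):
  for b,c in blobs(im,(80,60,20),(105,255,200),5)[0]:
    q=plane(n,c,z)[0]
    if .45<q[0]<.75 and -.3<q[1]<.4: print(n,"teal",b,c,q.round(3))
  for b,c in blobs(im,(22,110,90),(36,255,255),20)[0]:
    q=plane(n,c,.046)[0]
    if .5<q[0]<.7 and -.15<q[1]<.4: print(n,"yel",b,c,q.round(3))
k=sys.argv[1];x,y=map(int,sys.argv[2:4])
a=cv2.resize(s[y:y+150,x:x+150],None,fx=3.6,fy=3.6,interpolation=cv2.INTER_CUBIC)
cv2.imwrite(f"pics/{k}.png",a)
E
python3 look.py s3 240 150
```

```text
t: 5.05
tcp_pos: [0.5117, 0.0138, 0.1829]
tcp_rot: [-0.006, 1.0, 0.011, -0.0]
ft_force: [-0.1, -0.0, -0.6]
grip_width: 0.628
finger_force: 6.4
[0.5116793  0.0137563  0.18285118] 0.6311505960369113
top yel [334, 156, 13, 12, 104] [339.9, 161.2] [ 0.629 -0.09   0.046]
scene teal [334, 210, 5, 8, 24] [335.9, 213.2] [0.529 0.041 0.122]
scene teal [291, 216, 11, 15, 97] [295.7, 222.5] [ 0.619 -0.016  0.122]
scene teal [308, 226, 10, 16, 95] [312.8, 234.1] [0.622 0.042 0.122]
scene yel [265, 226, 18, 22, 273] [273.6, 235.6] [ 0.638 -0.08   0.046]
scene yel [300, 244, 15, 17, 163] [307.4, 251.0] [0.622 0.024 0.046]
```

View pics/s3.png

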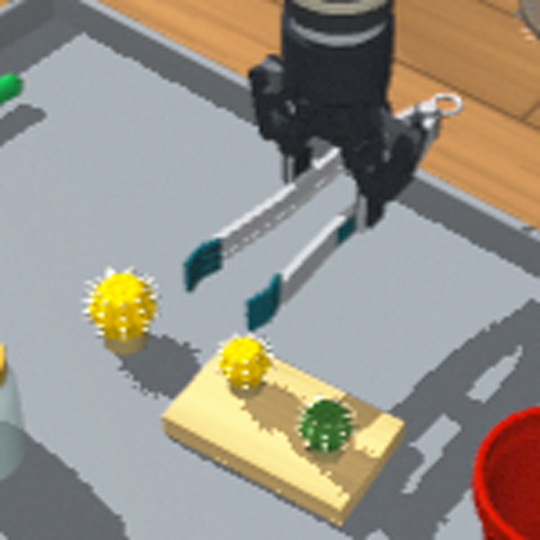

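```bash
python3 -m crank '[[0,0,0,0],[0,0,0,0],[0,0,0,0]]'; python3 look.py s4 240 150; python3 -c "
from bench import env
s=env.read_state();print(s['joint_pos'],s['qvel'])"
```

```text
t: 5.4
tcp_pos: [0.5116, 0.0142, 0.1829]
tcp_rot: [-0.006, 1.0, 0.012, -0.0]
ft_force: [-0.2, 0.3, -1.7]
grip_width: 0.631
finger_force: 6.4
[0.51161607 0.01433703 0.18289225] 0.6345756276116141
top yel [334, 156, 13, 12, 99] [339.9, 161.2] [ 0.629 -0.09   0.046]
scene teal [334, 210, 5, 8, 24] [335.9, 213.2] [0.529 0.041 0.122]
scene teal [291, 216, 11, 15, 95] [295.9, 222.4] [ 0.618 -0.016  0.122]
scene teal [308, 226, 10, 16, 91] [313.0, 234.1] [0.622 0.042 0.122]
scene yel [265, 226, 18, 22, 272] [273.6, 235.6] [ 0.638 -0.08   0.046]
scene yel [300, 244, 15, 17, 169] [307.4, 251.3] [0.623 0.025 0.046]
[ 0.02244878  0.12941223 -0.30228991  1.13923278  0.01278287  3.14062537] [ 0.00290078 -0.00013349 -0.00211643  0.00119835  0.00139599 -0.00134344]
```

Joint 6 has hit its limit (3.14 rad) because moving to +y needs a positive yaw. I'll turn the tool by about +8° in the world and measure again.

```bash
python3 -m crank '[[0,0,0,-3],[0,0,0,-6],[0,0,0,-8],[0,0,0,-8],[0,0,0,-8]]'; python3 look.py s4 240 150; python3 -c "
from bench import env
s=env.read_state();print(s['joint_pos'],s['qvel'])"
```

```text
t: 5.92
tcp_pos: [0.5116, 0.0145, 0.1829]
tcp_rot: [-0.006, 0.997, 0.081, 0.0]
ft_force: [0.6, 0.3, -1.0]
grip_width: 0.632
finger_force: 6.4
[0.51161566 0.01452563 0.18290905] 0.6302664995580143
top yel [334, 156, 13, 12, 102] [339.9, 161.3] [ 0.629 -0.09   0.046]
scene teal [336, 210, 4, 8, 18] [337.4, 213.4] [0.527 0.045 0.122]
scene teal [296, 219, 9, 16, 89] [300.0, 225.9] [0.621 0.    0.122]
scene teal [315, 227, 8, 17, 74] [319.0, 236.3] [0.618 0.058 0.122]
scene yel [265, 226, 18, 22, 272] [273.5, 235.6] [ 0.638 -0.08   0.046]
scene yel [300, 244, 15, 17, 167] [307.4, 251.2] [0.623 0.025 0.046]
[ 0.02279821  0.12941724 -0.30224653  1.13927724  0.01282649  3.0018425 ] [-4.90417972e-04 -7.72961550e-05 -1.10247808e-03 -1.98824593e-04
 -4.00655584e-04 -4.41548018e-03]
```

```bash
python3 -m crank '[[0,0,0.015,0],[0,0,0.03,0],[0,0,0.04,0],[0,0,0.041,0],[0,0,0.041,0]]'; python3 look.py s5 250 150
python3 - <<'E'
from h import *
s=cv2.imread("pics/s5.png");cv2.imwrite("pics/s5b.png",cv2.resize(s[216:460,90:360],None,fx=2.4,fy=2.4))
# expected head face corners for tip hypotheses
z=env.read_state()["tcp_pos"][2]-.0612
for y in(.018,.022,.026):print(y,((proj("scene",[[.62,y+o,z] for o in(-.026,.034)])-[250,150])*3.6-[90,216])*2.4)
E
```

```text
t: 6.43
tcp_pos: [0.5111, 0.015, 0.1413]
tcp_rot: [-0.006, 0.997, 0.082, -0.001]
ft_force: [-0.3, 0.1, -0.6]
grip_width: 0.633
finger_force: 6.4
[0.51191301 0.01505672 0.14252369] 0.6342227136860703
top yel [334, 156, 13, 12, 99] [339.9, 161.2] [ 0.629 -0.09   0.046]
scene teal [336, 221, 4, 8, 17] [337.4, 224.2] [0.525 0.046 0.081]
scene teal [297, 231, 9, 16, 80] [300.5, 237.6] [0.622 0.002 0.081]
scene teal [316, 239, 7, 16, 66] [319.2, 247.6] [0.618 0.059 0.081]
scene yel [265, 226, 18, 22, 274] [273.5, 235.6] [ 0.638 -0.08   0.046]
scene yel [300, 244, 15, 17, 169] [307.4, 251.2] [0.623 0.025 0.046]
0.018 [[200.40399524 218.21424996]
 [358.29844631 315.96508115]]
0.022 [[210.67760417 224.57453561]
 [369.12115279 322.66530745]]
0.026 [[220.98650532 230.95667032]
 [379.98202098 329.38915927]]
```

View pics/s5b.png

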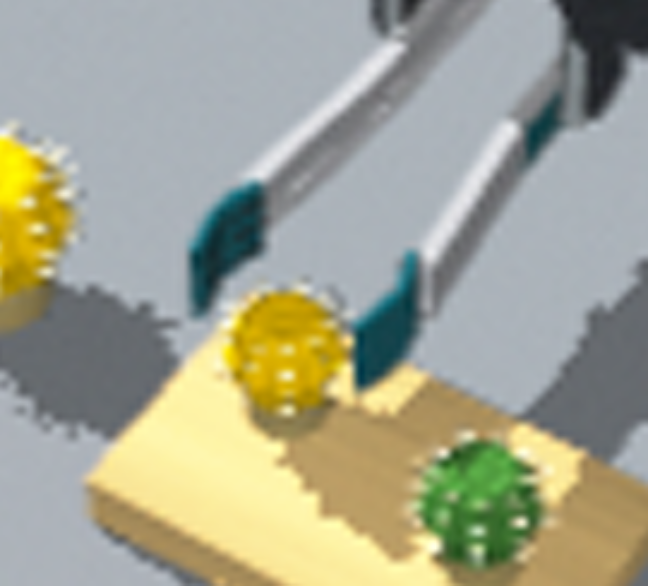

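The heads straddle the cutting: the right head's inner face is at crop (228,248), the left head's outer face at (385,322) and the cutting at (286,350). I'll correct by about 3 mm and lower to pinch height.

```bash
python3 -m crank '[[0.0025,0.0035,0,0],[0.0025,0.0035,0.01,0],[0.0025,0.0035,0.02,0],[0.0025,0.0035,0.03,0],[0.0025,0.0035,0.035,0]]'>/dev/null;python3 -m crank '[[0,0,0,0],[0,0,0,0]]'; python3 look.py s6 250 150
python3 - <<'E'
import cv2
s=cv2.imread("pics/s6.png");cv2.imwrite("pics/s6b.png",cv2.resize(s[216:460,90:360],None,fx=2.4,fy=2.4))
E
```

```text
t: 7.12
tcp_pos: [0.5141, 0.0125, 0.1061]
tcp_rot: [-0.006, 0.997, 0.082, -0.0]
ft_force: [0.4, -0.8, -0.7]
grip_width: 0.63
finger_force: 6.4
[0.5147563  0.01247749 0.10705421] 0.6339431762393841
top yel [334, 156, 13, 12, 101] [339.9, 161.3] [ 0.629 -0.09   0.046]
scene teal [334, 231, 4, 7, 16] [335.5, 233.8] [0.528 0.044 0.046]
scene teal [295, 240, 9, 14, 56] [298.8, 246.0] [ 0.623 -0.004  0.046]
scene teal [314, 249, 8, 16, 60] [317.7, 256.8] [0.62  0.057 0.046]
scene yel [265, 226, 18, 22, 271] [273.6, 235.6] [ 0.638 -0.08   0.046]
scene yel [300, 244, 16, 17, 168] [307.4, 251.1] [0.623 0.024 0.046]
```

View pics/s6b.png

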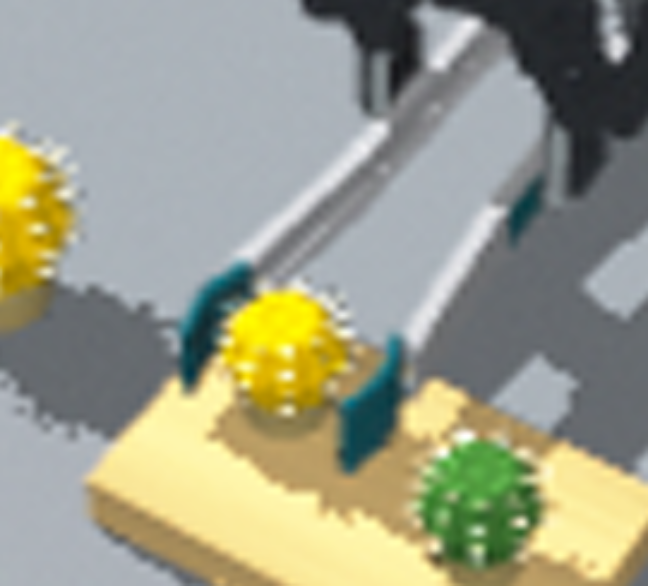

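The heads sit beside the cutting at its mid-height, left head at crop (370,405) and cutting at (286,350), well clear of the green one. Now I'll squeeze with about 28 N.

```bash
python3 -m crank '[[0,0,0,0],[0,0,0,0],[0,0,0,0],[0,0,0,0]]' -0.1 28;python3 -m crank '[[0,0,0,0],[0,0,0,0],[0,0,0,0],[0,0,0,0]]'; python3 look.py s7 250 150
```

```text
t: 7.55
tcp_pos: [0.5149, 0.0124, 0.1072]
tcp_rot: [-0.006, 0.997, 0.082, 0.001]
ft_force: [1.3, -0.2, -1.1]
grip_width: 0.517
finger_force: 30.8
t: 7.88
tcp_pos: [0.5148, 0.0125, 0.107]
tcp_rot: [-0.006, 0.997, 0.082, 0.001]
ft_force: [1.8, -0.2, 0.2]
grip_width: 0.516
finger_force: 30.9
[0.51474932 0.01244856 0.10695026] 0.5176760090581873
top yel [334, 156, 13, 12, 102] [339.9, 161.2] [ 0.629 -0.09   0.046]
scene teal [332, 230, 4, 7, 16] [333.5, 233.0] [0.529 0.038 0.046]
scene teal [298, 241, 9, 15, 36] [301.1, 246.7] [0.621 0.002 0.046]
scene teal [311, 247, 8, 16, 63] [314.4, 255.5] [0.622 0.047 0.046]
scene yel [265, 226, 18, 22, 273] [273.5, 235.6] [ 0.638 -0.08   0.046]
scene yel [301, 244, 15, 18, 145] [307.9, 251.2] [0.622 0.026 0.046]
```

The width stopped at 44 mm, so the heads are on the cutting. Lifting now.

```bash
python3 -m crank '[[0,0,-0.005,0],[0,0,-0.015,0],[0,0,-0.03,0],[0,0,-0.05,0],[0,0,-0.07,0]]';python3 -m crank '[[0,0,-0.02,0],[0,0,-0.04,0],[0,0,-0.055,0],[0,0,-0.065,0],[0,0,-0.065,0]]'; python3 look.py s8 240 100
```

```text
t: 8.4
tcp_pos: [0.5141, 0.0115, 0.1779]
tcp_rot: [-0.006, 0.997, 0.082, -0.0]
ft_force: [0.6, 0.2, -2.0]
grip_width: 0.517
finger_force: 30.7
t: 8.82
tcp_pos: [0.5154, 0.0107, 0.2446]
tcp_rot: [-0.006, 0.997, 0.082, 0.002]
ft_force: [0.5, 0.1, -0.5]
grip_width: 0.52
finger_force: 30.7
[0.51457167 0.01071418 0.24175073] 0.5171629570161367
top yel [334, 156, 13, 12, 98] [340.0, 161.2] [ 0.629 -0.09   0.046]
scene teal [333, 191, 4, 8, 21] [334.6, 194.6] [0.528 0.034 0.181]
scene teal [296, 202, 9, 17, 50] [298.5, 209.6] [0.625 0.    0.181]
scene teal [310, 208, 8, 18, 83] [313.6, 217.4] [0.623 0.045 0.181]
scene yel [300, 205, 15, 18, 161] [306.5, 212.0] [ 0.514 -0.07   0.046]
scene yel [265, 226, 18, 22, 275] [273.5, 235.7] [ 0.639 -0.08   0.046]
```

View pics/s8.png

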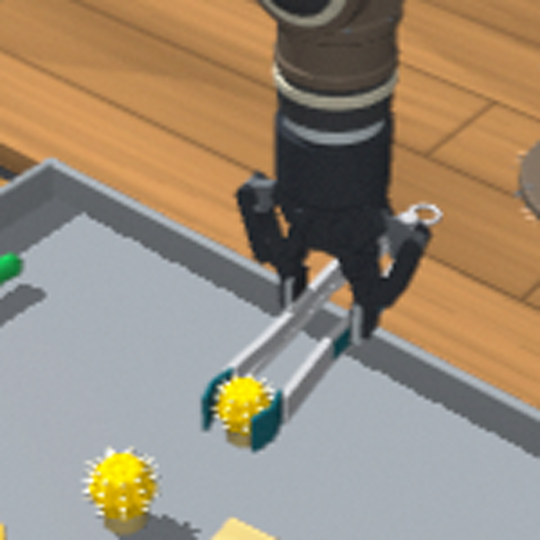

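The cutting hangs upright between the heads at crop (242,405). Next I'll carry it to the pot, turning the yaw to about 30° to keep joint 6 in range.

```bash
python3 -m crank '[[0.001,-0.01,0,-4],[0.004,-0.03,0,-9],[0.007,-0.055,0,-14],[0.01,-0.08,0,-18],[0.013,-0.1045,0,-20.7]]';python3 -m crank '[[0.01,-0.02,0,0],[0.022,-0.042,0,0],[0.034,-0.065,0,0],[0.044,-0.083,0,0],[0.049,-0.093,0,0]]'>/dev/null;python3 -m crank '[[0,0,0,0],[0,0,0,0],[0,0,0,0]]'
python3 - <<'E'
from h import *
st=env.read_state();p=np.array(st["tcp_pos"]);print(p,st["tcp_rot"],st["joint_pos"],st["grip_width"])
s=env.grab_frame("scene");t=env.grab_frame("top");z=p[2]-.061
cv2.imwrite("pics/s9.png",s);cv2.imwrite("pics/t9.png",t)
for n,im in(("scene",s),("top",t)):
  for k,lo,hi,a in(("teal",(80,60,20),(105,255,200),12),("yel",(22,110,90),(36,255,255),20)):
    for b,c in blobs(im,lo,hi,a)[0]:
      q=plane(n,c,z)[0]
      if .45<q[0]<.75 and .1<q[1]<.4: print(n,k,b,c,q.round(3))
hsv=cv2.cvtColor(t,cv2.COLOR_BGR2HSV);m=cv2.inRange(hsv,(0,150,40),(8,255,255))
for c in cv2.findContours(m,0,2)[0]:
  if cv2.contourArea(c)>200: print("pot",cv2.boundingRect(c))
hsv=cv2.cvtColor(cv2.imread("pics/scene0.png"),cv2.COLOR_BGR2HSV);m=cv2.inRange(hsv,(0,150,40),(8,255,255))
P=[.603,.27,.105];th=np.linspace(0,6.28,200)
e=proj("scene",np.c_[P[0]+.06*np.cos(th),P[1]+.06*np.sin(th),th*0+.105]);print("pred rim box scene",e.min(0),e.max(0))
for c in cv2.findContours(m,0,2)[0]:
  if cv2.contourArea(c)>500: print("pot scene0",cv2.boundingRect(c))
e=proj("top",np.c_[P[0]+.06*np.cos(th),P[1]+.06*np.sin(th),th*0+.105]);print("pred rim box top",e.min(0),e.max(0))
E
```

```text
t: 9.33
tcp_pos: [0.5097, 0.1167, 0.2416]
tcp_rot: [-0.006, 0.965, 0.261, 0.0]
ft_force: [0.2, 0.4, -2.1]
grip_width: 0.517
finger_force: 30.7
t: 10.0
tcp_pos: [0.5061, 0.2202, 0.2439]
tcp_rot: [-0.006, 0.966, 0.259, 0.001]
ft_force: [-0.1, -0.3, -1.3]
grip_width: 0.515
finger_force: 30.7
[0.50610361 0.22015936 0.24392572] [-5.91799679e-03  9.65823483e-01  2.59131882e-01  8.02746768e-04] [ 0.40567912  0.18023902 -0.10664837  1.28062656  0.01148462  3.0230345 ] 0.5154554663264769
scene teal [391, 249, 6, 20, 59] [393.2, 258.7] [0.613 0.254 0.183]
scene teal [411, 252, 5, 20, 47] [413.3, 260.6] [0.591 0.289 0.183]
scene yel [395, 251, 18, 20, 242] [403.1, 260.0] [0.603 0.272 0.183]
top yel [224, 159, 8, 9, 31] [228.0, 162.4] [0.605 0.263 0.183]
pot (191, 284, 27, 45)
pred rim box scene [370.24218476 260.95118745] [424.46662622 305.22514054]
pot scene0 (371, 263, 54, 62)
pot scene0 (463, 165, 62, 65)
pred rim box top [214.15888291 149.17728851] [250.0529771  185.00339544]
```

```bash
python3 -m crank '[[0,0,-0.0,0],[0,0,0.006,0],[0,0,0.013,0],[0,0,0.018,0],[0,0,0.02,0]]'>/dev/null;python3 -m crank '[[0,0,0,0],[0,0,0,0],[0,0,0,0],[0,0,0,0],[0,0,0,0]]'
python3 - <<'E'
from h import *
st=env.read_state();p=np.array(st["tcp_pos"]);print(p,np.abs(st["qvel"]).max(),st["grip_width"])
s=env.grab_frame("scene");t=env.grab_frame("top");z=p[2]-.061
cv2.imwrite("pics/s10.png",s)
for n,im in(("scene",s),("top",t)):
  for k,lo,hi,a in(("teal",(80,60,20),(105,255,200),12),("yel",(22,110,90),(36,255,255),20)):
    for b,c in blobs(im,lo,hi,a)[0]:
      q=plane(n,c,z)[0]
      if .45<q[0]<.75 and .1<q[1]<.4: print(n,k,b,c,q.round(3))
for i,(lo,hi) in enumerate((((22,110,90),(36,255,255)),)):
  m=blobs(s,lo,hi)[1][230:310,380:430];mo=cv2.moments(m,True);print("axis dev px",mo['mu11']/max(mo['mu02'],1))
for z in(.135,.161,.177):print(z,proj("scene",[.603,.27,z]))
E
```

```text
t: 10.93
tcp_pos: [0.5064, 0.2213, 0.2248]
tcp_rot: [-0.006, 0.966, 0.259, 0.002]
ft_force: [0.0, 0.0, -2.3]
grip_width: 0.515
finger_force: 30.7
[0.50642887 0.22131499 0.22483219] 0.0027736952056456364 0.5154352925337078
scene teal [391, 255, 5, 20, 57] [392.5, 264.6] [0.613 0.255 0.164]
scene teal [410, 258, 5, 20, 46] [412.2, 266.7] [0.591 0.29  0.164]
scene yel [394, 257, 18, 20, 238] [402.2, 266.1] [0.603 0.273 0.164]
top yel [225, 160, 8, 9, 32] [229.2, 163.3] [0.606 0.264 0.164]
axis dev px -0.059144297657077245
0.135 [[399.0978168  273.70449021]]
0.161 [[400.8110245  266.18699159]]
0.177 [[401.89921441 261.41205035]]
```

```bash
python3 -m crank '[[0,0,0.001,0],[0,0,0.002,0],[0,0,0.002,0],[0,0,0.002,0],[0,0,0.002,0]]'>/dev/null;python3 -m crank '[[0,0,0,0],[0,0,0,0],[0,0,0,0],[0,0,0,0],[0,0,0,0]]'; python3 -c "
from bench import env
print(env.hand_in())"
```

```text
t: 11.87
tcp_pos: [0.5063, 0.2212, 0.2226]
tcp_rot: [-0.006, 0.966, 0.259, 0.001]
ft_force: [-0.5, 0.8, -1.4]
grip_width: 0.52
finger_force: 30.7
the job is handed in; nothing more can be done
None
```

I handed the job in at about 11.9 s: by my measurements, the tongs hold the yellow cutting still over the red pot, centred to within a few millimetres, foot about 3 cm above the rim. I checked that final pose by measurement only, having used all 10 picture views; no verdict came back.

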